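Hold an aluminium angle to the fence and flip stop

TASK

Swing the fence's flip stop down until its arm rests against the front of the fence. Then bring the aluminium angle up to the fence so that the back of its upright leg lies flat along the fence and its left end (seen from the robot) butts against the side of the stop arm, and hold it there for clamping with one slanting push that presses it firmly against the fence and down on the table at the same time. Finish while still pressing it there - do not let go - and leave everything else on the table where it is.

Things in the scene. Friction and masses are not known exactly. Their poses are not given: they have to be found in the camera images.
- table: dark steel welding table with a grid of 16 mm bores (drawn only, the top is smooth to the touch); its top is the work surface, z = 0.
- fence: fixed bare aluminium slotted extrusion, 40 mm square, 520 mm long, on two grey magnet blocks. Origin: on the table, mid-length of the front face (towards the robot). z up, y along the fence to the left, x away from the robot: front face = plane x 0, height 40 mm; body x 0 to 40 mm; magnet blocks behind reach x 82 mm, 46 mm high, at y +-200 mm. The work lies in front (x below 0).
- flip_stop: dark steel carriage fixed on the fence's top: plate 38 x 44 x 8 mm with a black knob (top 63 mm above the table). Axes as the fence's; origin at table height in the plane of the fence's front face, mid-width of the stop. The stop arm hangs on it by a pin and is 24 mm wide: its sides are y = -12 and +12 mm here.
- stop_pin (a point): centre of the stop arm's hinge pin, in front of the fence: at x = -8, y = 0, z = 52 mm in the frame of flip_stop; the pin runs along y (along the fence).
- stop_tip (a point): middle of the stop arm's lower front edge (front = the face towards the robot when it hangs down); turns with the arm, 48 mm along it from the pin and 5 mm off its middle plane.
- stop_arm (a joint): angle (rad) of the plain steel stop arm, 24 mm wide, 10 mm thick, reaching 48 mm from its pin. 0 = hanging down, resting on the fence by a rubber pad (its front 13 mm before the fence, tip 4 mm above the table); 1.57 = level towards the robot; more = pointing up; range 0 to 2.6. Friction hinge, about 0.05 N m (1 to 2 N at the tip): stays where it is left.
- angle: loose aluminium L profile 50 x 50 mm, 8 mm thick, 160 mm long, 0.25 to 0.45 kg, on one leg, the other upright on the fence side. Origin: on the table, mid-length of the upright leg's lower back edge. z up, y along it to its left end; upright leg x -8 to 0 mm, 50 mm high; flat leg to x -50 mm. The upright leg can be pinched from above; pushed forward high up it may tip towards the fence.
- end_left (a point): left end of the angle's outer corner edge (y = +80 mm in its frame), the end that must butt against the right-hand (-y) side of the stop arm.
- end_right (a point): right end of the angle's outer corner edge (y = -80 mm in its frame).
- inside_corner (a point): mid-length of the angle's inside corner, where the upright leg's front meets the top of the flat leg (x = -8, z = 8 mm in its frame).
- nut_dish: bystander: shallow round steel dish of nuts, 90 mm across, 22 mm high, near the left end of the fence. Origin: centre of its underside.
- tube_offcut: bystander: short square aluminium tube 30 x 30 mm, 90 mm long (along its x), near the right end of the fence. Origin: centre of its underside.
- driver: bystander: screwdriver 200 mm long with a black handle 26 mm thick, lying along its own x between the stop and the nut dish, handle towards the robot. Origin: about mid-length, underneath.
- spanner: bystander: steel spanner 180 mm long lying flat behind the fence. Origin: about mid-length, underneath.
- copper_bar: bystander: flat copper bus bar 110 x 25 mm, 6 mm thick, lying along its x near the right end of the fence, beyond the tube. Origin: centre of its underside.
Mind the look-alikes: they are no part of the job. What is shaped like the angle but brown or orange is not meant.

How it is judged:
By the outcome, as a careful person would: the job done as asked, in the order asked, and still so for the second after the job is handed in, while the arm keeps its last pose, push and grip.
It also fails if it takes over 72 s, if anything falls off the work surface, if the arm or the gripper's body presses on something with over 40 N, if the wrist force passes 120 N, or if a joint passes its speed limit or range.

ROBOT

A 7-joint arm with a two-finger parallel gripper is mounted at the origin on the work surface. World frame = base frame: x ahead of the robot, y to its left, z up, the work surface at z = 0. Lengths are in m, angles in rad, forces in N, time in s.
With the tool pointing down it reaches from about 0.4 to 0.85 m from the base axis. Payload 10.4 kg.
Tool frame: the origin (TCP) lies midway between the tips of the shut fingers; the grasp point (between the pads) lies 19 mm behind it; z points along the fingers, x is the direction in which the jaws open and shut, and the axes are right-handed (so a half turn about z gives the same grasp; the last joint's range is limited). The gripper opens to 85 mm and grips with 20 to 120 N. Pads are 22 mm wide; open, the fingers measure 114 mm over their backs; the gripper's body (76 mm by 85 mm) begins 54 mm behind the grasp point. The pads swing forward as they close: fully open they stand 13 mm farther back than shut.
Start: joints at [-1.191, 0.332, -0.065, 1.46, 0.022, 1.35, -0.088], TCP at [0.245, 0.575, 0.231] pointing down, gripper open.
Joint ranges: [-2.6, 2.6], [-0.5, 2.12], [-1.47, 1.34], [0.16, 2.42], [-1.27, 4.41], [0.06, 2.06], [-2.6, 2.6]. Speed limits (rad/s): [2.22, 2.22, 2.79, 2.79, 3.14, 3.14, 3.14].

INTERFACE

Orientations are given as a unit quaternion [x, y, z, w].
In Python, from workcell import manip, cams gives the robot as it stands.
- The arm moves only by the tool move_arm, never from a script. Its argument "moves" is a list of rows, each a list of 7 numbers: the turn, a rotation vector about the tool's x, y, z in degrees, then the shift along the tool's x, y, z in m, then the finger opening in m, from 0 to 0.0854. A call has 1 to 10 rows; each row is the pose to reach, as a shift and turn from the pose commanded when the call began, along the tool's axes at that moment; what a row does not reach only later rows make up. A row lasts 1/10 s, in which the tool goes at most 50 mm and 8.59 degrees, less where a joint would pass 70% of its speed; a pose out of reach is approached as far as the arm can. A call with a gripper value outside its range is refused whole. The fingers move at their own pace and stop on an object; "grip_force" is the grip in N (left out, the last holds). Time passes only in rows, so rows that repeat a pose let the fingers close. It gives the time, the measured TCP pose, the force and the opening at its end, in the units of the state.
- manip.get_obs(): the state, without advancing time (a new reading comes with each control period).
- cams.camera(name): name is "side" or "top"; returns the picture (400x640x3 uint8, red, green, blue); there is no depth.
- cams.camera_params(name): a dict with "fx", "fy", "cx", "cy" (pixels), "dist_coeffs" ([k1, k2, p1, p2, k3] as OpenCV has them; the pictures are not rectified), "xyz" and "rotation" of the camera in the world. Camera axes: x right, y up, looking along -z (the intrinsics and any distortion apply to the point x, -y, -z); pixel columns grow to the right and rows downward; lengths in m; the calibration is good to about 2 mm. A picture is of the moment at which its call begins. camera_params takes no time and is no camera call.
- manip.hand_in(): hands the job in, once; it reports no verdict.
The state is a dict: "clock": time; "joint_pos": joint angles; "joint_velocities": joint speeds; "tau": joint torques, N m; "position": TCP position; "ee_rot": TCP orientation; "ft_force": force on the tool from outside, world axes, zero at the start; "torque": the same for the moment, N m; "grip_width": opening from 0.0 (shut) to 1.0 (fully open).
Only numpy, scipy, OpenCV 4.12 (cv2) and the standard library are available. Lean on these libraries where they do the work, as an engineer would, in place of code of your own. Each camera call takes 0.05 s, during which the arm holds its last target. There are 200 camera calls.

## Working session

There is one attempt and no reset: what is moved stays moved. The work goes in short steps, Python scripts to look and compute and a tool call to move; the robot and the scene stay as the last step left them, time stands still between calls to the robot, and variables do not carry over. Pictures are saved under pics/ and viewed, about 8 in all and at most 12, crops included, and the job is handed in when it is done.

Besides the shell and the picture viewer there is one more tool, called by a JSON object that holds its "op" and its "data", one argument or row to a line. move_arm: Moves the arm, as the interface text tells. Its arguments: {"type":"object","properties":{"moves":{"type":"array","items":{"type":"array","items":{"type":"number"}}},"grip_force":{"type":"number"}},"required":["moves"]}

```bash
mkdir -p pics; ls
python3 - <<'E'
from workcell import manip, cams
import cv2
for n in("top","side"):
    cv2.imwrite(f"pics/{n}0.png",cams.camera(n)[:,:,::-1]); print(n,cams.camera_params(n))
print(manip.get_obs())
E
```

```text
pics
top {'fx': 498.6923892050385, 'fy': 498.6923892050385, 'cx': 324.2398364204293, 'cy': 199.147865164236, 'dist_coeffs': array([0.04788543, 0.        , 0.        , 0.        , 0.        ]), 'xyz': array([ 0.40672966, -0.04018699,  1.15310742]), 'rotation': array([-0.04167169,  0.03984968,  0.70869907, -0.70315084])}
side {'fx': 467.49329138287703, 'fy': 467.49329138287703, 'cx': 313.80119509551463, 'cy': 187.03407397989625, 'dist_coeffs': array([-0.13054185,  0.        ,  0.        ,  0.        ,  0.        ]), 'xyz': array([ 0.28726056, -0.84763268,  0.74324393]), 'rotation': array([ 0.43789902, -0.06898975, -0.11890949,  0.88845112])}
{'clock': 0.1, 'joint_pos': array([-1.19057835,  0.33283232, -0.06468355,  1.46089399,  0.02157553,
        1.34992521, -0.08848683]), 'joint_velocities': array([ 1.28335630e-03, -3.00872322e-04, -1.88020767e-03, -2.74075822e-03,
       -4.94961157e-06,  7.15279549e-04, -1.12596929e-03]), 'tau': array([ 1.17381383e-03, -6.26745629e+01,  4.90886404e-02, -3.92432606e+01,
        1.62606232e-02,  6.93036578e-03, -1.25490718e-05]), 'position': array([0.24487165, 0.57463883, 0.23056319]), 'ee_rot': array([ 8.34266272e-01,  5.51361335e-01, -5.56451554e-04,  3.94869336e-04]), 'ft_force': array([0.71047179, 0.73953013, 0.39742481]), 'torque': array([ 0.00296617, -0.00050668, -0.00442269]), 'grip_width': 0.9970377005372495}
```

View pics/top0.png

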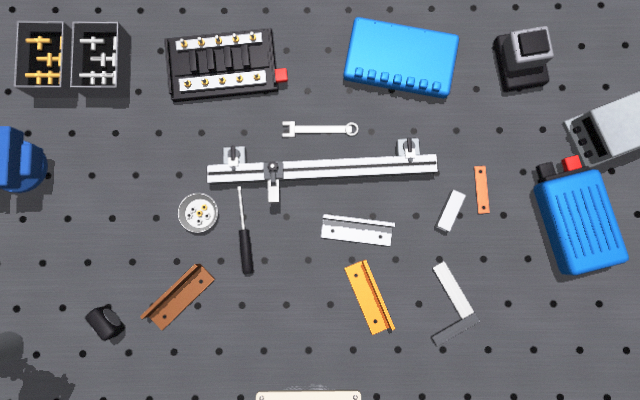

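View pics/side0.png

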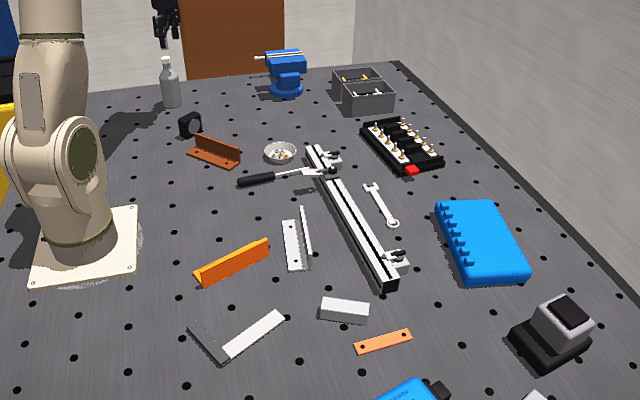

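Top view: the fence runs from (208,173) to (437,163), with the stop at (273,170) and its arm pointing towards the robot to (273,200). The aluminium angle is at about (357,230), upright leg on the fence side. Next: enlarged crops.

Run:
```python
import cv2
t=cv2.imread("pics/top0.png");s=cv2.imread("pics/side0.png")
a=cv2.resize(t[140:260,200:450],(800,384),interpolation=cv2.INTER_CUBIC)
cv2.imwrite("pics/tc.png",a)
b=cv2.resize(s[140:300,260:420],(600,600),interpolation=cv2.INTER_CUBIC)
cv2.imwrite("pics/sc.png",b)
```

```text
(no output)
```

View pics/tc.png

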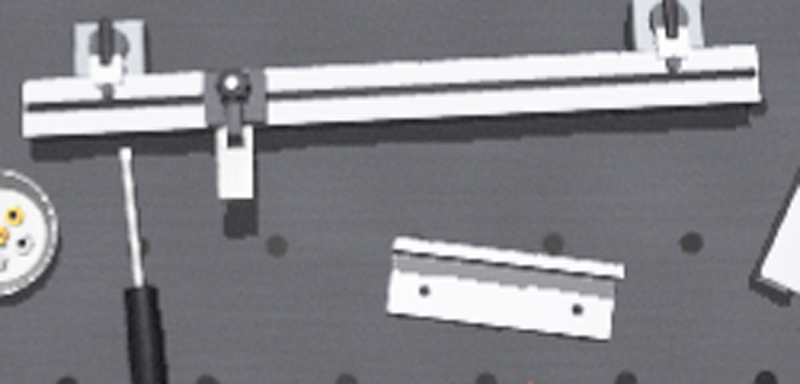

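View pics/sc.png

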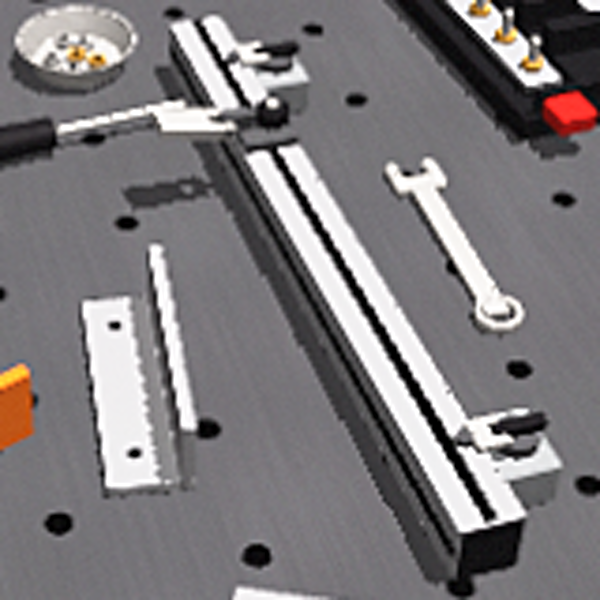

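```bash
cat > h.py <<'E'
from workcell import manip, cams
import cv2, numpy as np
from scipy.spatial.transform import Rotation as R
def ray(n,u,v):
    p=cams.camera_params(n);K=np.array([[p['fx'],0,p['cx']],[0,p['fy'],p['cy']],[0,0,1]])
    x,y=cv2.undistortPoints(np.array([[[u,v]]],float),K,p['dist_coeffs'])[0,0]
    return p['xyz'],R.from_quat(p['rotation']).apply([x,-y,-1])
def pt(n,u,v,z):
    o,d=ray(n,u,v);return o+d*(z-o[2])/d[2]
def proj(n,P):
    p=cams.camera_params(n);K=np.array([[p['fx'],0,p['cx']],[0,p['fy'],p['cy']],[0,0,1]])
    q=R.from_quat(p['rotation']).inv().apply(np.atleast_2d(P)-p['xyz'])*[1,-1,-1]
    return cv2.projectPoints(q,np.zeros(3),np.zeros(3),K,p['dist_coeffs'])[0][:,0]
def tc(u,v,z): return pt("top",(u+.5)/3.2-.5+200,(v+.5)/3.2-.5+140,z)
def sc(u,v,z): return pt("side",(u+.5)/3.75-.5+260,(v+.5)/3.75-.5+140,z)
E
python3 - <<'E'
from h import *
np.set_printoptions(precision=4,suppress=True)
for n,a in dict(fFL=(23,137,.04),fFR=(759,103,.04),fBL=(23,83,.04),fBR=(756,46,.04),plL=(205,126,.048),plR=(266,122,.048),knob=(231,82,.063),tipL=(219,200,.055),tipR=(253,198,.055),
 aBL=(397,236,.05),aBR=(624,265,.05),aFL=(387,312,.008),aFR=(611,340,.008)).items(): print(n,tc(*a))
for n,a in dict(fFR=(459,530,.04),fBR=(524,517,.04),fFL=(170,25,.04),aBL=(152,243,.05),aBR=(196,430,.05),aFL=(82,302,.008),aFR=(106,492,.008),tip=(162,128,.055),knob=(272,110,.06)).items(): print("s",n,sc(*a))
E
```

```text
fFL [0.5756 0.2262 0.04  ]
fFR [ 0.5956 -0.2921  0.04  ]
fBL [0.6142 0.2269 0.04  ]
fBR [ 0.6365 -0.2913  0.04  ]
plL [0.5812 0.0974 0.048 ]
plR [0.5837 0.0547 0.048 ]
knob [0.6096 0.0777 0.063 ]
tipL [0.5283 0.0865 0.055 ]
tipR [0.5295 0.063  0.055 ]
aBL [ 0.5027 -0.0364  0.05  ]
aBR [ 0.4814 -0.1932  0.05  ]
aFL [ 0.4518 -0.0287  0.008 ]
aFR [ 0.4307 -0.1884  0.008 ]
s fFR [ 0.5977 -0.2939  0.04  ]
s fBR [ 0.6349 -0.2947  0.04  ]
s fFL [0.577  0.2218 0.04  ]
s aBL [ 0.4973 -0.034   0.05  ]
s aBR [ 0.4804 -0.1964  0.05  ]
s aFL [ 0.4526 -0.0304  0.008 ]
s aFR [ 0.4302 -0.1909  0.008 ]
s tip [0.5325 0.0759 0.055 ]
s knob [0.6082 0.0709 0.06  ]
```

```bash
cat >> h.py <<'E'
np.set_printoptions(precision=4,suppress=True)
FY=np.arctan2(.0386,.9993); FR=R.from_euler('z',FY); SO=np.array([.582,.0765,0]) # stop origin; fence yaw
def f2w(p): return SO+FR.apply(p)
def w2f(p): return FR.inv().apply(np.asarray(p)-SO)
def down(yaw): return R.from_euler('z',yaw)*R.from_euler('x',np.pi)
def go(P,Q):
    o=manip.get_obs();q=R.from_quat(o['ee_rot'])
    print('rot',(q.inv()*Q).as_rotvec(degrees=True).round(2),'shift',q.inv().apply(P-o['position']).round(4),'f',o['ft_force'].round(1),'TCP in stop frame',w2f(o['position']).round(4))
E
python3 - <<'E'
from h import *
go(f2w([-.042,0,.23]),down(FY))
E
```

```text
rot [ 0.05  0.07 64.71] shift [-0.3441  0.4674  0.0011] f [0.7 0.7 0.4] TCP in stop frame [-0.3176  0.5108  0.2306]
```

{"op": "move_arm", "data": {
  "moves": [
    [0,0,64.7,-0.344,0.467,0,0],
    [0,0,64.7,-0.344,0.467,0,0],
    [0,0,64.7,-0.344,0.467,0,0],
    [0,0,64.7,-0.344,0.467,0,0],
    [0,0,64.7,-0.344,0.467,0,0],
    [0,0,64.7,-0.344,0.467,0,0],
    [0,0,64.7,-0.344,0.467,0,0],
    [0,0,64.7,-0.344,0.467,0,0],
    [0,0,64.7,-0.344,0.467,0,0],
    [0,0,64.7,-0.344,0.467,0,0]
  ]
}}

```text
clock: 1.1
position: [0.4996, 0.1424, 0.2313]
ee_rot: [1.0, 0.019, -0.0, -0.0]
ft_force: [0.7, 0.7, -0.0]
grip_width: -0.003
```

Run:
```python
from h import *
go(f2w([-.042,0,.1]),down(FY));print(manip.get_obs()['joint_pos'])
```

```text
rot [-0.01  0.    0.01] shift [0.0378 0.0691 0.1312] f [ 0.7  0.7 -0. ] TCP in stop frame [-0.0798  0.0691  0.2313]
[-0.7214  0.092   0.3812  1.7569 -0.0357  1.2994 -0.2934]
```

{"op": "move_arm", "data": {
  "moves": [
    [0,0,0,0.038,0.069,0,0],
    [0,0,0,0.038,0.069,0.03,0],
    [0,0,0,0.038,0.069,0.08,0],
    [0,0,0,0.038,0.069,0.131,0],
    [0,0,0,0.038,0.069,0.131,0],
    [0,0,0,0.038,0.069,0.131,0]
  ]
}}

```text
clock: 1.7
position: [0.5396, 0.0768, 0.1008]
ee_rot: [1.0, 0.019, -0.001, 0.0]
ft_force: [0.6, 1.3, 0.4]
grip_width: 0.001
```

Run:
```python
from h import *
go(f2w([-.042,0,.07]),down(FY))
s=cams.camera("side")[:,:,::-1]
b=cv2.resize(s[110:210,250:370],(720,600),interpolation=cv2.INTER_CUBIC)
cv2.imwrite("pics/s1.png",b)
```

```text
rot [0.04 0.08 0.01] shift [0.0004 0.002  0.0308] f [0.6 1.3 0.4] TCP in stop frame [-0.0424  0.002   0.1008]
```

View pics/s1.png

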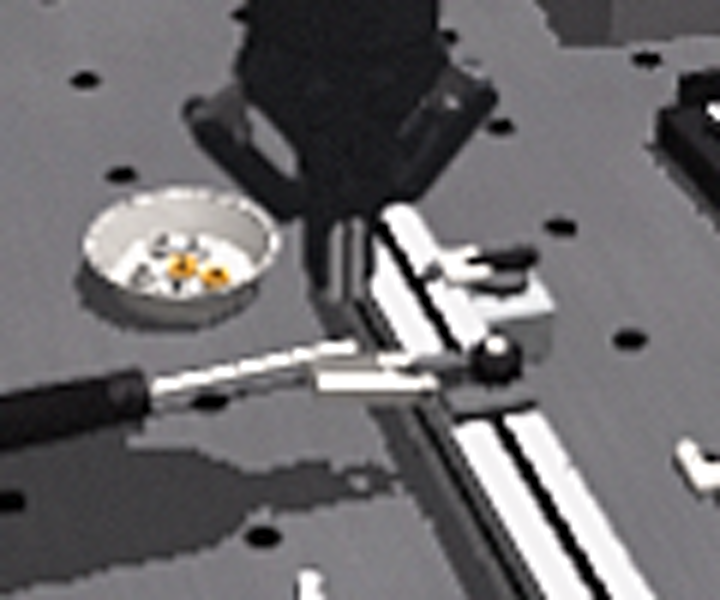

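{"op": "move_arm", "data": {
  "moves": [
    [0,0,0,0,0.002,0.02,0],
    [0,0,0,0,0.002,0.03,0],
    [0,0,0,0,0.002,0.04,0],
    [0,0,0,0,0.002,0.05,0],
    [0,0,0,0,0.002,0.06,0],
    [0,0,0,0,0.002,0.07,0],
    [0,0,0,0,0.002,0.076,0],
    [0,0,0,0,0.002,0.076,0]
  ]
}}

```text
clock: 2.55
position: [0.5392, 0.0748, 0.0232]
ee_rot: [1.0, 0.019, -0.001, 0.0]
ft_force: [-0.3, -0.1, 0.1]
grip_width: -0.0
```

{"op": "move_arm", "data": {
  "moves": [
    [0,0,0,0.004,0,0,0],
    [0,0,0,0.008,0,0,0],
    [0,0,0,0.011,0,0,0],
    [0,0,0,0.011,0,0,0]
  ]
}}

```text
clock: 2.95
position: [0.551, 0.0754, 0.0243]
ee_rot: [1.0, 0.019, -0.0, -0.0]
ft_force: [-0.8, 0.4, -1.0]
grip_width: -0.003
```

Run:
```python
from h import *
go(f2w([-.0275,0,.025]),down(FY))
```

```text
rot [-0.    0.01  0.01] shift [ 0.0035  0.0001 -0.0007] f [-0.8  0.4 -1. ] TCP in stop frame [-0.031   0.0001  0.0243]
```

{"op": "move_arm", "data": {
  "moves": [
    [0,0,0,0.002,0,0,0],
    [0,0,0,0.004,0,0,0],
    [0,0,0,0.006,0,0,0],
    [0,0,0,0.006,0,0,0]
  ]
}}

```text
clock: 3.35
position: [0.5552, 0.0755, 0.0237]
ee_rot: [1.0, 0.019, -0.002, 0.0]
ft_force: [-10.9, -0.9, 1.4]
grip_width: 0.002
```

{"op": "move_arm", "data": {
  "moves": [
    [0,0,0,-0.02,0,0,0],
    [0,0,0,-0.03,0,-0.05,0],
    [0,0,0,-0.03,0,-0.1,0],
    [0,0,0,-0.03,0,-0.1,0.04]
  ]
}}

```text
clock: 3.75
position: [0.5314, 0.075, 0.1315]
ee_rot: [1.0, 0.019, 0.006, -0.002]
ft_force: [0.9, -0.6, -0.0]
grip_width: 0.155
```

Run:
```python
from h import *
go(np.array([.4865,-.1145,.08]),down(np.radians(-7.6)))
cv2.imwrite("pics/t2.png",cv2.resize(cams.camera("side")[140:270,260:420,::-1],(720,585),interpolation=cv2.INTER_CUBIC))
```

```text
rot [-0.27 -0.68  9.79] shift [-0.0528  0.1879  0.0501] f [ 0.9 -0.6 -0. ] TCP in stop frame [-0.0506  0.0005  0.1315]
```

View pics/t2.png

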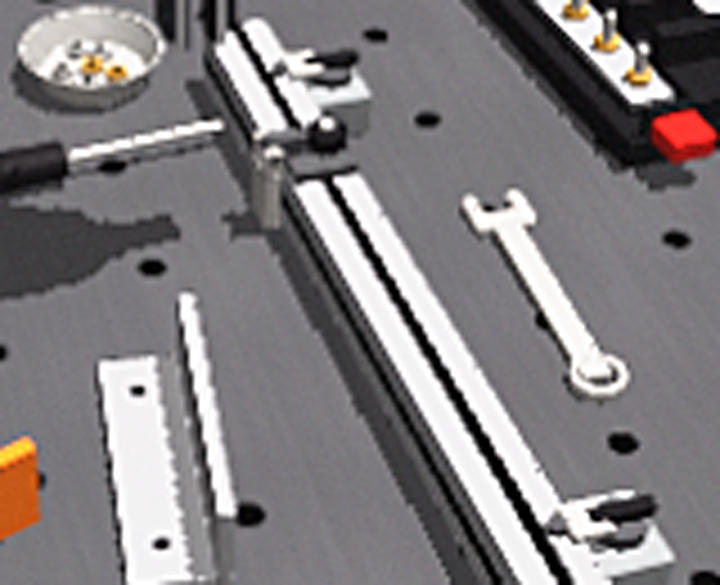

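The stop arm now hangs down against the fence, at (270,190). Going above the angle with the jaws open.

{"op": "move_arm", "data": {
  "moves": [
    [0,0,9.8,-0.053,0.188,0,0.045],
    [0,0,9.8,-0.053,0.188,0,0.045],
    [0,0,9.8,-0.053,0.188,0,0.045],
    [0,0,9.8,-0.053,0.188,0,0.045],
    [0,0,9.8,-0.053,0.188,0.02,0.045],
    [0,0,9.8,-0.053,0.188,0.045,0.045],
    [0,0,9.8,-0.053,0.188,0.045,0.045]
  ]
}}

```text
clock: 4.5
position: [0.4796, -0.1157, 0.0767]
ee_rot: [0.998, -0.066, -0.002, 0.0]
ft_force: [0.2, -0.5, 0.3]
grip_width: 0.525
```

Run:
```python
from h import *
go(np.array([.4865,-.1145,.0415]),down(np.radians(-7.6)))
cv2.imwrite("pics/t3.png",cv2.resize(cams.camera("side")[170:290,250:370,::-1],(600,600),interpolation=cv2.INTER_CUBIC))
```

```text
rot [ 0.06  0.22 -0.01] shift [ 0.0069 -0.0021  0.0352] f [ 0.2 -0.5  0.3] TCP in stop frame [-0.1098 -0.1881  0.0767]
```

View pics/t3.png

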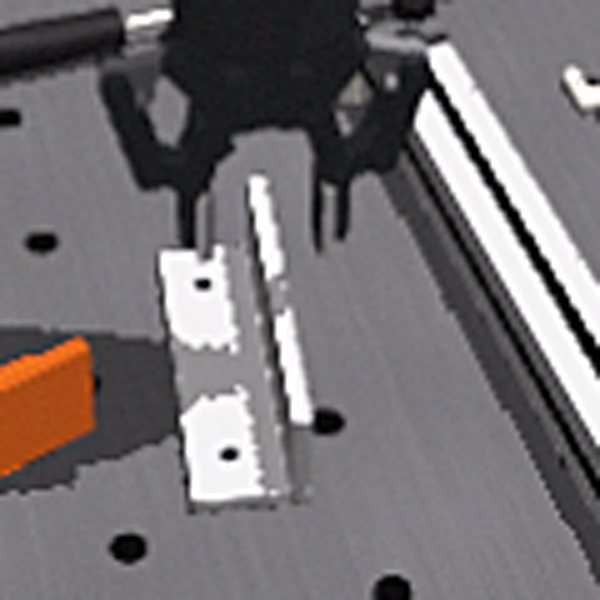

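{"op": "move_arm", "data": {
  "moves": [
    [0,0,0,0.007,-0.002,0.0,0.045],
    [0,0,0,0.007,-0.002,0.02,0.045],
    [0,0,0,0.007,-0.002,0.035,0.045],
    [0,0,0,0.007,-0.002,0.035,0.045],
    [0,0,0,0.007,-0.002,0.035,0.02],
    [0,0,0,0.007,-0.002,0.035,0.012],
    [0,0,0,0.007,-0.002,0.035,0.0],
    [0,0,0,0.007,-0.002,0.035,0.0],
    [0,0,0,0.007,-0.002,0.035,0.0],
    [0,0,0,0.007,-0.002,0.035,0.0]
  ],
  "grip_force": 30
}}

```text
clock: 5.55
position: [0.4892, -0.1144, 0.0454]
ee_rot: [0.998, -0.066, 0.001, -0.0]
ft_force: [-1.0, 0.8, 6.6]
grip_width: 0.075
```

Run:
```python
from h import *
go(f2w([-.034,-.098,.0425]),down(FY))
```

```text
rot [-0.03 -0.1  -9.79] shift [ 0.05   -0.0991  0.0031] f [-1.   0.8  6.6] TCP in stop frame [-0.1001 -0.1872  0.0454]
```

{"op": "move_arm", "data": {
  "moves": [
    [0,0,0,0,0,0,0.045],
    [0,0,0,0,0,0,0.045],
    [0,0,0,0,0,0,0.045],
    [0,0,0,0,0,0.01,0.045],
    [0,0,0,0,0,0.02,0.045],
    [0,0,0,0,0,0.022,0.02],
    [0,0,0,0,0,0.022,0.0],
    [0,0,0,0,0,0.022,0.0],
    [0,0,0,0,0,0.022,0.0],
    [0,0,0,0,0,0.022,0.0]
  ]
}}

```text
clock: 6.55
position: [0.4884, -0.1144, 0.0223]
ee_rot: [0.998, -0.066, 0.0, -0.0]
ft_force: [0.5, 0.2, -3.0]
grip_width: 0.086
```

Run:
```python
from h import *
go(f2w([-.034,-.098,.02]),down(FY))
cv2.imwrite("pics/t4.png",cv2.resize(cams.camera("side")[170:290,250:370,::-1],(600,600),interpolation=cv2.INTER_CUBIC))
```

```text
rot [-0.01 -0.01 -9.79] shift [ 0.0508 -0.0992  0.0023] f [ 0.5  0.2 -3. ] TCP in stop frame [-0.1009 -0.1871  0.0223]
```

View pics/t4.png

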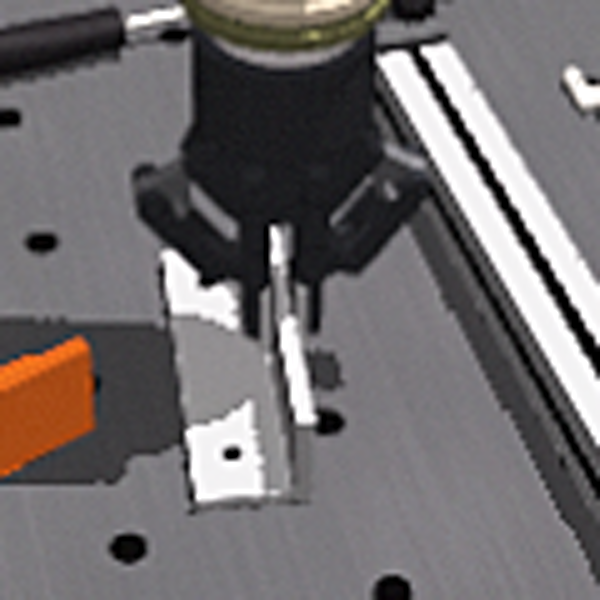

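{"op": "move_arm", "data": {
  "moves": [
    [0,0,0,0,0,-0.004,0],
    [0,0,-5,0.02,-0.04,-0.004,0],
    [0,0,-9.8,0.05,-0.08,-0.004,0],
    [0,0,-9.8,0.051,-0.099,-0.004,0],
    [0,0,-9.8,0.051,-0.099,-0.004,0],
    [0,0,-9.8,0.051,-0.099,-0.004,0],
    [0,0,-9.8,0.051,-0.099,-0.001,0],
    [0,0,-9.8,0.051,-0.099,0.001,0],
    [0,0,-9.8,0.051,-0.099,0.001,0]
  ]
}}

```text
clock: 7.5
position: [0.5518, -0.0243, 0.022]
ee_rot: [1.0, 0.018, 0.0, -0.0]
ft_force: [-3.4, -0.9, 7.9]
grip_width: 0.085
```

Run:
```python
from h import *
go(f2w([-.026,-.098,.02]),down(FY))
cv2.imwrite("pics/t5.png",cv2.resize(cams.camera("top")[140:240,240:420,::-1],(792,440),interpolation=cv2.INTER_CUBIC))
```

```text
rot [-0.01 -0.01 -0.1 ] shift [ 0.008  -0.0016  0.002 ] f [-3.4 -0.9  7.9] TCP in stop frame [-0.034  -0.0996  0.022 ]
```

View pics/t5.png

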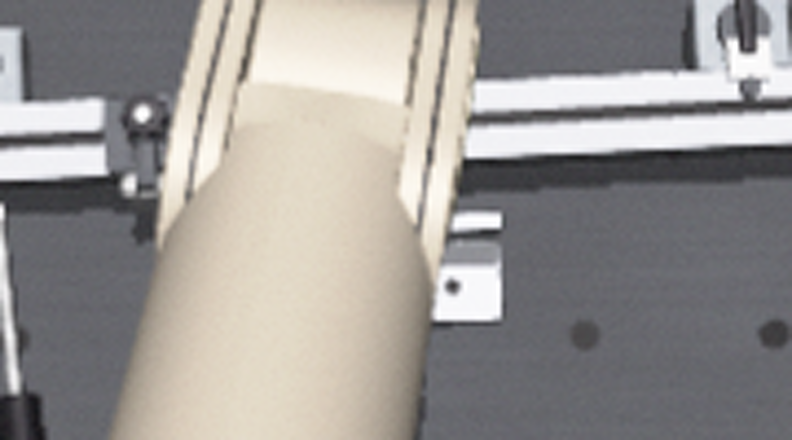

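Top view (crop): the stop arm is down at (145,185); the angle's right end is visible with its upright's back top corner at (501,212), parallel to the fence.

Run:
```python
from h import *
for u,v,z in((501,212,.05),(501,321,.008)): print(w2f(pt("top",(u+.5)/4.4-.5+240,(v+.5)/4.4-.5+140,z)))
```

```text
[-0.0294 -0.1788  0.05  ]
[-0.0812 -0.1784  0.008 ]
```

{"op": "move_arm", "data": {
  "moves": [
    [0,0,0,0.004,-0.003,0,0],
    [0,0,0,0.008,-0.005,0,0],
    [0,0,0,0.008,-0.005,0,0],
    [0,0,0,0.008,-0.005,0,0.017],
    [0,0,0,0.008,-0.005,0,0.017],
    [0,0,0,0.008,-0.005,0,0.017],
    [0,0,0,0.008,-0.005,-0.03,0.017],
    [0,0,0,0.008,-0.005,-0.08,0.017],
    [0,0,0,0.008,-0.005,-0.13,0.0]
  ]
}}

```text
clock: 8.45
position: [0.5589, -0.018, 0.1523]
ee_rot: [1.0, 0.019, -0.001, 0.0]
ft_force: [1.6, 0.2, 0.4]
grip_width: 0.043
```

Run:
```python
from h import *
T=FR*R.from_euler('y',-40,degrees=True)*R.from_euler('x',np.pi)  # tool z forward-down
print(T.apply([0,0,1]))
for s in (90,-90):
    go(f2w([-.10,-.095,.15]),T*R.from_euler('z',s,degrees=True))
    go(f2w([-.10,-.095,.15]),FR*R.from_euler('x',np.pi)*R.from_euler('z',s,degrees=True))
print(manip.get_obs()['joint_pos'],manip.get_obs()['position'])
```

```text
[ 0.6423  0.0248 -0.766 ]
rot [31.4  31.36 85.97] shift [-0.0733  0.0015  0.0024] f [1.6 0.2 0.4] TCP in stop frame [-0.0267 -0.0935  0.1523]
rot [ 0.1   0.06 89.99] shift [-0.0733  0.0015  0.0024] f [1.6 0.2 0.4] TCP in stop frame [-0.0267 -0.0935  0.1523]
rot [-31.36  31.4  -85.98] shift [-0.0733  0.0015  0.0024] f [1.6 0.2 0.4] TCP in stop frame [-0.0267 -0.0935  0.1523]
rot [ -0.06   0.1  -90.01] shift [-0.0733  0.0015  0.0024] f [1.6 0.2 0.4] TCP in stop frame [-0.0267 -0.0935  0.1523]
[-0.5045  0.2643  0.5313  1.7635 -0.1447  1.1545  0.109 ] [ 0.5589 -0.018   0.1523]
```

{"op": "move_arm", "data": {
  "moves": [
    [0,0,90,-0.03,0,0,0],
    [0,0,90,-0.03,0,0,0],
    [0,0,90,-0.03,0,0,0],
    [0,0,90,-0.03,0,0,0],
    [0,0,90,-0.03,0,0,0],
    [0,0,90,-0.03,0,0,0],
    [0,0,90,-0.03,0,0,0],
    [0,0,90,-0.03,0,0,0],
    [0,0,90,-0.03,0,0,0],
    [0,0,90,-0.03,0,0,0]
  ]
}}

```text
clock: 9.45
position: [0.5297, -0.019, 0.1512]
ee_rot: [0.743, -0.67, -0.0, -0.0]
ft_force: [0.1, -0.4, -0.2]
grip_width: 0.0
```

Run:
```python
from h import *
go(f2w([-.055,-.096,.0125]),FR*R.from_euler('x',np.pi)*R.from_euler('z',90,degrees=True))
print(manip.get_obs()['joint_pos'])
```

```text
rot [0.   0.01 3.7 ] shift [ 0.0027 -0.0008  0.1387] f [ 0.1 -0.4 -0.2] TCP in stop frame [-0.056  -0.0934  0.1512]
[-0.687   0.2129  0.7203  1.8473 -0.1544  1.1379 -1.3804]
```

{"op": "move_arm", "data": {
  "moves": [
    [0,0,3.7,0.003,0,0.05,0],
    [0,0,3.7,0.003,0,0.1,0],
    [0,0,3.7,0.003,0,0.125,0],
    [0,0,3.7,0.003,0,0.138,0],
    [0,0,3.7,0.003,0,0.138,0],
    [0,0,3.7,0.003,0,0.138,0]
  ]
}}

```text
clock: 10.05
position: [0.531, -0.022, 0.0145]
ee_rot: [0.723, -0.691, 0.0, -0.001]
ft_force: [-0.4, 0.7, 0.4]
grip_width: 0.001
```

{"op": "move_arm", "data": {
  "moves": [
    [0,0,0,0,-0.006,0,0],
    [0,0,0,0,-0.012,0,0],
    [0,0,0,0,-0.018,0,0],
    [0,0,0,0,-0.023,0,0],
    [0,0,0,0,-0.028,0,0],
    [0,0,0,0,-0.032,0,0],
    [0,0,0,0,-0.034,0,0],
    [0,0,0,0,-0.034,0,0]
  ]
}}

```text
clock: 10.85
position: [0.5644, -0.0204, 0.0132]
ee_rot: [0.723, -0.691, 0.0, -0.0]
ft_force: [-0.7, 0.1, 0.1]
grip_width: 0.001
```

Run:
```python
from h import *
go(f2w([-.019,-.096,.0125]),FR*R.from_euler('x',np.pi)*R.from_euler('z',90,degrees=True))
```

```text
rot [-0.02 -0.01  0.36] shift [-0.0001 -0.0023  0.0007] f [-0.7  0.1  0.1] TCP in stop frame [-0.0213 -0.0962  0.0132]
```

{"op": "move_arm", "data": {
  "moves": [
    [0,0,0,0,-0.002,0,0],
    [0,0,0,0,-0.004,0,0],
    [0,0,0,0,-0.004,0,0]
  ]
}}

```text
clock: 11.15
position: [0.5667, -0.0203, 0.0129]
ee_rot: [0.723, -0.691, -0.001, 0.001]
ft_force: [-5.8, 0.6, 4.1]
grip_width: 0.005
```

Run:
```python
from h import *
go(f2w([-.019,-.096,.0125]),FR*R.from_euler('x',np.pi)*R.from_euler('z',90,degrees=True))
u=lambda im:cv2.resize(im[160:235,260:400,::-1],(784,420),interpolation=cv2.INTER_CUBIC)
cv2.imwrite("pics/t6.png",u(cams.camera("top")))
cv2.imwrite("pics/s6.png",cams.camera("side")[:,:,::-1])
```

```text
rot [0.19 0.02 0.35] shift [-0.0001 -0.0001  0.0004] f [-5.8  0.6  4.1] TCP in stop frame [-0.0191 -0.0961  0.0129]
```

{"op": "move_arm", "data": {
  "moves": [
    [0,0,0,0,-0.001,0,0],
    [0,0,0,0,-0.002,0,0],
    [0,0,0,0,-0.002,0,0],
    [0,0,0,0,0.02,0,0],
    [0,0,0,0,0.02,-0.05,0],
    [0,0,0,0.05,0.02,-0.07,0],
    [0,0,0,0.1,0.01,-0.07,0],
    [0,0,0,0.12,-0.003,-0.07,0],
    [0,0,0,0.12,-0.003,-0.07,0],
    [0,0,0,0.12,-0.003,-0.07,0]
  ]
}}

```text
clock: 12.25
position: [0.5765, -0.1402, 0.0831]
ee_rot: [0.722, -0.691, -0.0, 0.0]
ft_force: [-0.0, 0.4, -1.1]
grip_width: 0.002
```

Run:
```python
from h import *
go(f2w([-.0165,-.212,.018]),FR*R.from_euler('x',np.pi)*R.from_euler('z',90,degrees=True))
u=lambda im:cv2.resize(im[150:225,250:390,::-1],(784,420),interpolation=cv2.INTER_CUBIC)
cv2.imwrite("pics/t7.png",u(cams.camera("top")))
```

```text
rot [ 0.01 -0.    0.3 ] shift [-0.0044  0.0026  0.0651] f [-0.   0.4 -1.1] TCP in stop frame [-0.0139 -0.2164  0.0831]
```

View pics/t7.png

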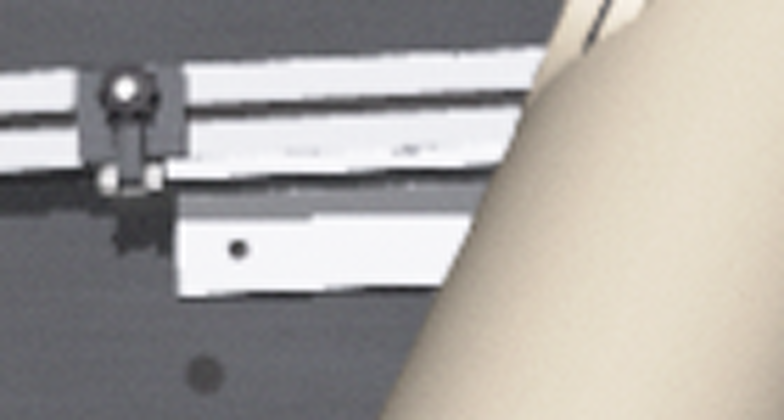

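The angle lies along the fence; its left end (167,170) is about 1–2 mm short of the stop arm's right side (163,178). Now pushing the right end.

{"op": "move_arm", "data": {
  "moves": [
    [0,0,0,-0.004,0.003,0.03,0],
    [0,0,0,-0.004,0.003,0.065,0],
    [0,0,0,-0.004,0.003,0.065,0],
    [0,0,0,-0.01,0.003,0.065,0],
    [0,0,0,-0.016,0.003,0.065,0],
    [0,0,0,-0.021,0.003,0.065,0],
    [0,0,0,-0.024,0.003,0.065,0],
    [0,0,0,-0.024,0.003,0.065,0]
  ]
}}

```text
clock: 13.1
position: [0.5729, -0.1152, 0.0189]
ee_rot: [0.723, -0.691, 0.0, -0.001]
ft_force: [-0.6, 0.6, -0.5]
grip_width: 0.0
```

{"op": "move_arm", "data": {
  "moves": [
    [0,0,0,-0.001,0,0,0],
    [0,0,0,-0.002,0,0,0],
    [0,0,0,-0.003,0,0,0],
    [0,0,0,-0.003,0,0,0]
  ]
}}

```text
clock: 13.5
position: [0.5722, -0.113, 0.0182]
ee_rot: [0.723, -0.691, -0.0, 0.0]
ft_force: [0.5, 0.1, 0.2]
grip_width: -0.0
```

{"op": "move_arm", "data": {
  "moves": [
    [0,0,0,-0.001,0,0,0],
    [0,0,0,-0.002,0,0,0],
    [0,0,0,-0.003,0,0,0],
    [0,0,0,-0.003,0,0,0]
  ]
}}

```text
clock: 13.9
position: [0.5721, -0.1098, 0.0182]
ee_rot: [0.723, -0.691, -0.0, -0.0]
ft_force: [-0.5, 0.6, -0.1]
grip_width: -0.0
```

{"op": "move_arm", "data": {
  "moves": [
    [0,0,0,-0.001,0,0,0],
    [0,0,0,-0.002,0,0,0],
    [0,0,0,-0.002,0,0,0]
  ]
}}

```text
clock: 14.2
position: [0.572, -0.1078, 0.0182]
ee_rot: [0.723, -0.691, -0.0, -0.0]
ft_force: [-0.7, -0.2, 0.6]
grip_width: -0.001
```

{"op": "move_arm", "data": {
  "moves": [
    [0,0,0,-0.001,0,0,0],
    [0,0,0,-0.002,0,0,0],
    [0,0,0,-0.002,0,0,0]
  ]
}}

```text
clock: 14.5
position: [0.572, -0.1058, 0.0183]
ee_rot: [0.723, -0.691, -0.0, -0.0]
ft_force: [0.1, -1.3, -0.7]
grip_width: 0.004
```

{"op": "move_arm", "data": {
  "moves": [
    [0,0,0,-0.001,0,0,0],
    [0,0,0,-0.002,0,0,0],
    [0,0,0,-0.002,0,0,0]
  ]
}}

```text
clock: 14.8
position: [0.5718, -0.1041, 0.0183]
ee_rot: [0.723, -0.691, 0.0, 0.0]
ft_force: [0.2, -0.7, -0.7]
grip_width: 0.0
```

{"op": "move_arm", "data": {
  "moves": [
    [0,0,0,-0.001,0,0,0],
    [0,0,0,-0.002,0,0,0],
    [0,0,0,-0.002,0,0,0]
  ]
}}

```text
clock: 15.1
position: [0.5716, -0.1038, 0.0183]
ee_rot: [0.722, -0.692, 0.001, 0.001]
ft_force: [0.6, -6.4, -0.9]
grip_width: 0.003
```

Run:
```python
from h import *
go(f2w([-.0165,-.18,.018]),FR*R.from_euler('x',np.pi)*R.from_euler('z',90,degrees=True))
```

```text
rot [-0.01 -0.11  0.28] shift [ 0.0002 -0.0009  0.0003] f [ 0.6 -6.4 -0.9] TCP in stop frame [-0.0174 -0.1798  0.0183]
```

Run:
```python
from h import *
def corners(th):
    out=[]
    for r,o in((48,5),(48,-5),(0,5)):
        for y in(-12,12):
            # along arm: down rotated toward -x by th; front normal
            a=np.array([-np.sin(th),0,-np.cos(th)]);n=np.array([-np.cos(th),0,np.sin(th)])
            out.append(f2w((np.array([-8,y,52])+r*a+o*n)/1000))
    return np.array(out)
for th in(0,.1,.2,.3): print(th,((proj("side",corners(th))-[260,140]+.5)*4.5-.5).round(0).tolist())
im=cv2.imread("pics/s6.png")
cv2.imwrite("pics/t8.png",cv2.resize(cv2.imread("pics/t2.png")[100:260,200:360],(800,800),interpolation=cv2.INTER_CUBIC)[:600])
```

```text
0 [[262.0, 228.0], [249.0, 204.0], [278.0, 225.0], [265.0, 201.0], [264.0, 161.0], [250.0, 137.0]]
0.1 [[254.0, 229.0], [241.0, 204.0], [270.0, 227.0], [257.0, 203.0], [264.0, 160.0], [250.0, 136.0]]
0.2 [[246.0, 228.0], [233.0, 204.0], [262.0, 228.0], [249.0, 204.0], [264.0, 159.0], [251.0, 135.0]]
0.3 [[239.0, 228.0], [226.0, 203.0], [254.0, 229.0], [241.0, 204.0], [264.0, 158.0], [251.0, 135.0]]
```

View pics/t8.png

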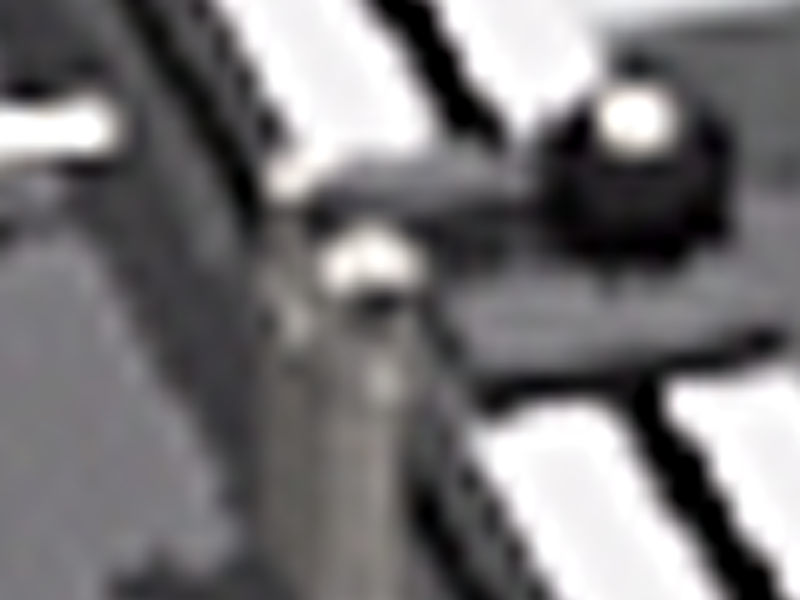

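Run:
```python
from h import *
g=cv2.cvtColor(cv2.imread("pics/t2.png"),cv2.COLOR_BGR2GRAY)
for v in range(160,236,5): print(v,g[v,236:300:3])
print(list(range(236,300,3)))
s=cv2.cvtColor(cams.camera("side"),cv2.COLOR_RGB2GRAY)
print(s[170:194,308:330])
```

```text
160 [ 62  61  60  63  70  87 110 139 133 106 115  97  62  36  47  73  57  68
 101 120 132 133]
165 [ 62  64  62  60  68  68  77 136 154 124 111  93  80  80 103 116  74  58
  83 116 134 130]
170 [ 54  58  61  61  60  71  89 101 102  99 110 118 121 130 129 116 100  67
  50  84 116 126]
175 [ 56  57  60  60  59  71  87  84  81  85  98 113 131 165 159 122 107  94
  86  72  61  55]
180 [ 90  70  56  56  60  73  87  95  90  84  98 110 118 140 135 106  87  95
 108  84  40  16]
185 [126  92  61  52  54  70  87  91  92  95 112 124 126 133 116  88  78  75
  89 132 158 165]
190 [129 113  86  65  58  70  89  94  92  93 110 122 126 136 111  74  74  71
  81 131 207 255]
195 [128 136 116  81  63  68  85  89  92  97 111 123 129 142 110  59  49  60
  76  51 116 224]
200 [125 134 112  75  60  68  88  91  91  94 109 121 126 138 108  53  11  27
  77  79  74 100]
205 [125 128 126 113  84  74  85  91  93  96 111 125 128 132 110  68  17  11
  46  71  65  62]
210 [117 128 121 100  75  67  77  86  93  99 112 123 127 132 120  94  63  24
  10  51  84  84]
215 [ 74  83  78  63  55  55  62  76  92 102 114 119 11
[... 2017 characters left out ...]
8 116 125  94  82  84  87  90
   52  15  18  20]
 [125 104  99  67  90 107  70  56  63  86 101 117 122  92  83  85  87  89
   71 122  69  19]
 [129  72  48  54  55  58  55  55  55  73 101 115  99  86  84  83  83  83
   84 148  80  17]
 [124 102  94  65  49  47  45  42  41  62 105 125  99  81  83  86  86  87
   86  87  64  30]
 [114 115 120  58  56 102 169 236 162 105 132 142 121  90  83  86  83  86
   85  90  76  36]
 [162 180 214 205 209 228 249 255 212 134 145 149 148 102  80  82  84  87
   85  88  62  26]
 [237 242 252 254 253 250 248 250 235 165 138 145 146 136  95  80  86  84
   84  90  71  31]
 [247 246 245 244 244 245 244 246 254 193 133 140 145 160 116  85  82  84
   86  88  86  45]]
```

{"op": "move_arm", "data": {
  "moves": [
    [0,0,0,0.006,0,0,0],
    [0,0,0,0.015,0.01,0,0],
    [0,0,0,0.015,0.04,-0.05,0],
    [0,0,0,0.0,0.08,-0.1,0],
    [0,0,0,-0.05,0.085,-0.1,0],
    [0,0,0,-0.085,0.085,-0.1,0],
    [0,0,0,-0.085,0.085,-0.1,0]
  ]
}}

```text
clock: 15.85
position: [0.4822, -0.0151, 0.1189]
ee_rot: [0.725, -0.688, -0.001, -0.002]
ft_force: [0.1, -0.5, 0.1]
grip_width: 0.0
```

```bash
cat >> h.py <<'E'
T=FR*R.from_euler('y',-40,degrees=True)*R.from_euler('x',np.pi)*R.from_euler('z',90,degrees=True)
E
python3 - <<'E'
from h import *
go(f2w([-.09,-.092,.11]),T)
E
```

```text
rot [39.95  0.51  0.69] shift [ 0.0046 -0.0132  0.0089] f [ 0.1 -0.5  0.1] TCP in stop frame [-0.1033 -0.0876  0.1189]
```

{"op": "move_arm", "data": {
  "moves": [
    [40,0.4,0.5,0.004,-0.01,0,0],
    [40,0.4,0.5,0.004,-0.01,0,0],
    [40,0.4,0.5,0.004,-0.01,0,0],
    [40,0.4,0.5,0.004,-0.01,0,0],
    [40,0.4,0.5,0.004,-0.01,0,0],
    [40,0.4,0.5,0.004,-0.01,0,0],
    [40,0.4,0.5,0.004,-0.01,0,0]
  ]
}}

```text
clock: 16.55
position: [0.4906, -0.0112, 0.1408]
ee_rot: [0.701, -0.659, 0.172, -0.214]
ft_force: [-1.4, -0.2, 1.2]
grip_width: 0.002
```

Run:
```python
from h import *
go(f2w([-.0365,-.092,.0385]),T)
print(manip.get_obs()['joint_pos'])
```

```text
rot [8.26 3.04 0.24] shift [0.0141 0.0044 0.117 ] f [-1.4 -0.2  1.2] TCP in stop frame [-0.0947 -0.0841  0.1408]
[-0.1165 -0.2408  0.0779  2.373  -0.081   0.4566 -1.4822]
```

{"op": "move_arm", "data": {
  "moves": [
    [0,0,0,0.01,0.003,0.03,0],
    [0,0,0,0.012,0.004,0.06,0],
    [0,0,0,0.014,0.004,0.09,0],
    [0,0,0,0.014,0.004,0.105,0],
    [0,0,0,0.014,0.004,0.105,0],
    [0,0,0,0.014,0.004,0.105,0]
  ]
}}

```text
clock: 17.15
position: [0.5432, -0.0177, 0.0491]
ee_rot: [0.7, -0.659, 0.172, -0.213]
ft_force: [0.8, -0.1, -0.2]
grip_width: 0.001
```

Run:
```python
from h import *
go(f2w([-.0365,-.092,.0385]),T)
o=manip.get_obs();print(o['joint_pos'],FR.inv().apply(R.from_quat(o['ee_rot']).as_matrix().T))
```

```text
rot [8.34 3.02 0.21] shift [-0.      0.0005  0.0121] f [ 0.8 -0.1 -0.2] TCP in stop frame [-0.0424 -0.0927  0.0491]
[-0.1861  0.0755  0.1824  2.3368 -0.4309  0.1971 -1.1178] [[ 0.0337 -0.9986 -0.0405]
 [-0.8511 -0.0074 -0.5249]
 [ 0.5239  0.0522 -0.8502]]
```

{"op": "move_arm", "data": {
  "moves": [
    [-5,3,0,0,0,0,0],
    [-5,3,0,0,0,0,0]
  ]
}}

```text
clock: 17.35
position: [0.5436, -0.0185, 0.0503]
ee_rot: [0.704, -0.672, 0.162, -0.165]
ft_force: [0.0, 0.7, -0.4]
grip_width: -0.003
```

```bash
cat >> h.py <<'E'
T=FR*R.from_euler('y',-27,degrees=True)*R.from_euler('x',np.pi)*R.from_euler('z',90,degrees=True)
E
python3 - <<'E'
from h import *
go(f2w([-.0250,-.092,.020]),T)
go(f2w([-.0180,-.092,.013]),T)
print(manip.get_obs()['joint_pos'])
E
```

```text
rot [ 0.29 -0.18  0.47] shift [-0.0015 -0.0016  0.0348] f [ 0.   0.7 -0.4] TCP in stop frame [-0.0421 -0.0934  0.0503]
rot [ 0.29 -0.18  0.47] shift [-0.0015 -0.0047  0.0442] f [ 0.   0.7 -0.4] TCP in stop frame [-0.0421 -0.0934  0.0503]
[-0.3542  0.0874  0.3072  2.2801 -0.0527  0.3124 -1.5328]
```

{"op": "move_arm", "data": {
  "moves": [
    [0,0,0,-0.001,-0.001,0.012,0],
    [0,0,0,-0.001,-0.002,0.024,0],
    [0,0,0,-0.001,-0.002,0.033,0],
    [0,0,0,-0.001,-0.003,0.038,0],
    [0,0,0,-0.001,-0.004,0.041,0],
    [0,0,0,-0.001,-0.0045,0.043,0],
    [0,0,0,-0.001,-0.0045,0.044,0],
    [0,0,0,-0.001,-0.0045,0.044,0]
  ]
}}

```text
clock: 18.15
position: [0.5676, -0.0154, 0.012]
ee_rot: [0.704, -0.671, 0.161, -0.166]
ft_force: [-0.0, 0.2, -0.4]
grip_width: 0.001
```

Run:
```python
from h import *
go(f2w([-.0180,-.092,.013]),T)
print(manip.get_obs()['joint_pos'])
```

```text
rot [ 0.27 -0.03  0.57] shift [ 0.0008 -0.0004 -0.0009] f [-0.   0.2 -0.4] TCP in stop frame [-0.018  -0.0912  0.012 ]
[-0.287   0.2224  0.2424  2.2391 -0.1884  0.2233 -1.4113]
```

{"op": "move_arm", "data": {
  "moves": [
    [0,0,0,0,-0.0005,0.0014,0],
    [0,0,0,0,-0.001,0.0028,0],
    [0,0,0,0,-0.0013,0.004,0],
    [0,0,0,0,-0.0013,0.004,0]
  ]
}}

```text
clock: 18.55
position: [0.5695, -0.0153, 0.0106]
ee_rot: [0.704, -0.672, 0.16, -0.166]
ft_force: [-43.2, -0.5, 57.3]
grip_width: 0.002
```

Run:
```python
from h import *
go(f2w([-.0150,-.092,.009]),T)
```

```text
rot [0.32 0.04 0.5 ] shift [ 0.0008 -0.0002  0.0019] f [-43.2  -0.5  57.3] TCP in stop frame [-0.016  -0.0912  0.0106]
```

{"op": "move_arm", "data": {
  "moves": [
    [0,0,0,0,0.0004,-0.0013,0],
    [0,0,0,-0.0005,0.0004,-0.0013,0],
    [0,0,0,-0.001,0.0004,-0.0013,0],
    [0,0,0,-0.001,0.0004,-0.0013,0]
  ]
}}

```text
clock: 18.95
position: [0.5694, -0.0152, 0.011]
ee_rot: [0.704, -0.672, 0.161, -0.166]
ft_force: [-20.7, -4.7, 28.7]
grip_width: -0.004
```

Run:
```python
from h import *
go(f2w([-.0150,-.092,.009]),T)
a=cv2.resize(cams.camera("top")[150:225,250:390,::-1],(560,300),interpolation=cv2.INTER_CUBIC)
b=cams.camera("side")[130:300,250:450,::-1]
b=cv2.resize(b,None,fx=1.75,fy=1.75,interpolation=cv2.INTER_CUBIC)
c=np.zeros((598,560,3),np.uint8);c[:300]=a;c[300:300+min(298,b.shape[0]),:b.shape[1]]=b[:298]
cv2.imwrite("pics/t9.png",c)
```

```text
rot [ 0.25 -0.05  0.48] shift [ 0.0009 -0.0002  0.0023] f [-20.7  -4.7  28.7] TCP in stop frame [-0.0162 -0.0911  0.011 ]
```

View pics/t9.png

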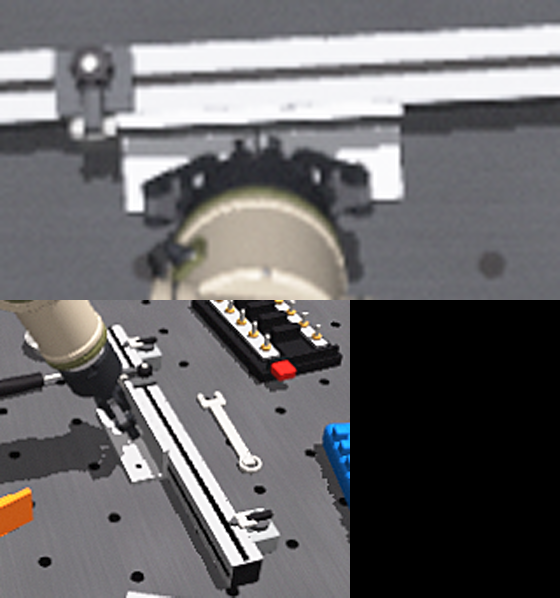

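{"op": "move_arm", "data": {
  "moves": [
    [0,0,0,0,0,0,0],
    [0,0,0,0,0,0,0],
    [0,0,0,0,0,0,0]
  ]
}}

```text
clock: 19.35
position: [0.5694, -0.0152, 0.011]
ee_rot: [0.704, -0.672, 0.161, -0.166]
ft_force: [-20.8, -3.3, 29.6]
grip_width: -0.004
```

Run:
```python
from h import *
for u,v,z in((403,104,.05),(403,196,.008),(117,116,.05),(124,211,.008)): print(w2f(pt("top",(u+.5)/4-.5+250,(v+.5)/4-.5+150,z)))
print(manip.get_obs()['ft_force'])
```

```text
[-0.0016 -0.1733  0.05  ]
[-0.0486 -0.1729  0.008 ]
[-0.0009 -0.0132  0.05  ]
[-0.0498 -0.0115  0.008 ]
[-20.8221  -3.264   29.599 ]
```

The angle is flush with the fence (x ≈ 0 to −1.6 mm, within calibration) and butted on the stop (left end ≈ −12 mm). The push is steady at 21 N forward and 30 N down, so I'm handing in.

```bash
python3 -c "
from workcell import manip
print(manip.hand_in())"
```

```text
the job is handed in; nothing more can be done
None
```

The flip stop is down against the fence. The aluminium angle lies along the fence with its left end against the stop arm. I handed the job in at about 19.5 s with the arm still pressing.

**How:** I swung the stop down, then pinched the angle and carried it parallel to within about 22 mm of the fence. From there I pushed it up to the fence, then pushed its right end until it met the stop. The hold is one slanting push in the inside corner, with the tool tilted about 27°.

**Last checks:**
- **Fence:** the angle's back reads 1–2 mm from the fence face at both ends, which is within the camera calibration.
- **Stop:** the left end reads about −12 to −13 mm, and the stop arm's side is at −12 mm. The end push rose to about 6 N when it made contact.
- **Push:** the last reading was steady at about 21 N towards the fence, 30 N down and 3 N towards the stop.
- **Stop arm:** the side picture after lowering matched 0 rad to within a few hundredths. I did not measure its angle again after the end push, but it looked in place in the last picture.

**What did not go as planned:**
- The first pinch, high on the upright leg, was poor, so I gripped it again lower.
- I planned a 40° tilt, but the arm could only reach about 32°, so I pressed at about 27°.
- The final push briefly read about 72 N before I eased it off, below the 120 N wrist limit.
- The finger thickness implied by the stop contact (about 14 mm per side) disagreed with the end contact (about 8 mm). I did not find out why.

I did not measure the other parts on the table again. The pictures showed no sign that any had moved.

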